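# Fetch the blue-lidded instrument jar from the guarded carousel

### The job

Turn the carousel (it has a black crank grip on top) until the jar with the blue lid is centred in the open notch at the front of the clear guard, and let the carousel come to rest there. Then lift that jar straight up out of its pocket and set it down gently, upright (lower it to the floor before letting go), in the empty half of the metal transport tray. Leave the other jars standing in their pockets and do not push the white bowl about.

Things in the scene. Friction and masses are not known exactly. Their poses are not given: they have to be found in the camera images.
- guard: Fixed carousel stand with a clear guard roof 330 x 330 mm, 4 mm thick, top 175 mm above the bench, on four thin corner posts. Origin: on the bench, on the carousel's axis; its -x axis points to its front (towards the robot). The roof has one black-edged notch, open at the front: 165 mm wide, centred on y = 0, from x = -50 to -165 mm. A jar can be lifted out only in this notch
- guard_front (a point): Point at the middle of the notch, 120 mm in front of the carousel's axis: a jar facing the notch has its axis here. 100 mm above the bench, the height of the mid-point of a jar that stands in its pocket
- carousel (a joint): Turn of the carousel, rad, positive anticlockwise from above, 0 at the start, +-12 rad free. Stays where left (friction 0.08 N m: 2 N at the crank, more if jerked). A white disc of radius 155 mm with five square pockets (54 mm inside, walls 45 mm high, floor 35 mm above the bench), 72 degrees apart, centres 120 mm from the axis; four hold jars, the empty one starts near the notch
- crank_grip (a point): Middle of the black crank grip: upright, round, 22 mm in diameter, 55 mm tall; it spins freely on its pin, so the hand need not turn. It stands above the roof, 38 mm from the carousel's axis, and goes round with the carousel. This point is 240 mm above the bench; grip's top at 263 mm, foot at 208 mm; under it a grey disc of radius 50 mm, top at 205 mm
- jar_blue: The wanted jar: the body of which the next entry is the mid-point; origin at the centre of its underside
- blue_mid (a point): Mid-point (65 mm above the underside) of the wanted jar: an upright steel cylinder 48 mm in diameter, 130 mm tall with its blue lid (the lid is the top 30 mm, 50 mm in diameter, fixed on). 0.18 to 0.33 kg. It stands in one of the carousel's pockets, its top 6 mm below the guard's roof
- white_mid (a point): Mid-point of a like jar with a white lid, in another pocket: leave it there
- yellow_mid (a point): Mid-point of a like jar with a yellow lid, in another pocket: leave it there
- green_mid (a point): Mid-point of a like jar with a green lid, in another pocket: leave it there
- tray: Metal tray fixed on the bench, 260 mm (x) x 160 mm (y), walls 25 mm high and 4 mm thick, floor 4 mm thick, origin at the centre of its underside. A wall across the middle makes two halves, each about 124 x 152 mm inside; the half towards its -x (nearer the robot) is empty, the other holds the bowl
- tray_free (a point): Centre of the floor (upper face, 4 mm above the bench) of the tray's empty half
- bowl_mid (a point): Mid-height centre of a small white bowl, 90 mm across and 45 mm high, loose in the tray's far half: leave it there
Things that resemble listed ones, but are neither listed nor needed, are in the scene too. What is shaped like the part that bears bowl_mid but red is not meant.

How it is judged:
By the outcome, as a careful person would: the job done as asked, in the order asked, and still so for the second after the job is handed in, with the robot touching nothing.
It also fails if it takes over 64 s, if anything falls off the work surface, if the arm or the gripper's body presses on something with over 40 N, if the wrist force passes 120 N, or if a joint passes its speed limit or range.

### The arm

A 6-joint arm with a two-finger parallel gripper is mounted at the origin on the work surface. World frame = base frame: x ahead of the robot, y to its left, z up, the work surface at z = 0. Lengths are in mm, angles in rad, forces in N, time in s.
With the tool pointing down it reaches from about 350 to 775 mm from the base axis. Payload 7.3 kg.
Tool frame: the origin (TCP) lies at the very end of the fingers, on their centre line; the grasp point (between the pads) lies bot.grip_point_offset behind it (bot.grip_point_offset is the distance from the TCP to the grasp point, in mm); z points along the fingers, y is the line along which they close (so a half turn about z gives the same grasp; the last joint's range is limited). The gripper opens to 92 mm and grips with 3 to 60 N. Pads are 19 mm wide; open, the fingers measure 130 mm over their backs; the gripper's body (75 mm by 190 mm) begins 47 mm behind the grasp point.
Start: joints at [-0.146, 0.342, 1.524, -0, 1.275, -0.146], TCP at [525.019, 0.019, 226.741] pointing down, gripper open.
Joint ranges: [-2.53, 2.53], [-0.77, 2.02], [0.04, 2.7], [-1, 4.14], [0.28, 2.66], [-3.11, 3.11]. Speed limits (rad/s): [2.57, 2.57, 3.14, 3.14, 3.14, 3.14].

### API

Orientations are given as [roll, pitch, yaw] about the fixed x, y, z axes, in that order (R = Rz(yaw) Ry(pitch) Rx(roll)).
In Python, from plant import bot gives the robot as it stands. The module is installed in compiled form; this text tells all that it offers.
- The arm moves only by the tool carry_out, never from a script. Its argument "plan" is a list of rows, each an object of numbers: "tx", "ty", "tz": the shift along the world's x, y, z in mm; "rx", "ry", "rz": the turn, a rotation vector about the world's x, y, z in rad. A call has 1 to 12 rows; each row shifts and turns the commanded pose from where the row before left it; what a row does not reach is not made up. A row lasts 1/10 s, in which the tool goes at most 50 mm and 8.59 degrees, less where a joint would pass 70% of its speed; a pose out of reach is approached as far as the arm can. A call with a gripper value outside its range is refused whole. "gripper" is the closure, from 0 (fully open) to 1 (shut), set as the call begins (left out, the last holds). The fingers move at their own pace and stop on an object; the grip force is fixed at half the most. Time passes only in rows, so rows that do not move let the fingers close. It gives the time, the measured TCP pose, the force, the opening and the grip force at its end, in the units of the state.
- bot.get_obs(): the state, without advancing time (a new reading comes with each control period).
- bot.capture(name): name is "scene" or "side" or "wrist"; returns the picture (420x560x3 uint8, red, green, blue); there is no depth.
- bot.camera_model(name): a dict with "camera_matrix" (3x3 intrinsics, pixels), "R" (3x3) and "t" (3): a world point X has camera coordinates R X + t. Camera axes: x right, y down, z forward; pixel columns grow to the right and rows downward; lengths in mm; the calibration is good to about 2 mm. A picture is of the moment at which its call begins: read the wrist's pose just before it. camera_model takes no time and is no camera call; for the wrist camera it gives the pose at the moment of the call.
- bot.close_job(): hands the job in; it is judged then, once.
The state is a dict: "time": time; "joint_positions": joint angles; "dq": joint speeds; "tau": joint torques, N m; "tool_pos": TCP position; "tcp_rot": TCP orientation; "contact_force": force on the tool from outside, world axes, zero at the start; "moment": the same for the moment, N m; "grip_width": finger opening in mm; "finger_force": force on a finger pad.
Only numpy, scipy, OpenCV 4.12 (cv2) and the standard library are available. Lean on these libraries where they do the work, as an engineer would, in place of code of your own. Each camera call takes 0.05 s, during which the arm holds its last target. There are 200 camera calls.

## Working session

There is one attempt and no reset: what is moved stays moved. The work goes in short steps, Python scripts to look and compute and a tool call to move; the robot and the scene stay as the last step left them, time stands still between calls to the robot, and variables do not carry over. Pictures are saved under pics/ and viewed, at most 10 in all, crops included, and the job is handed in when it is done.

Besides the shell and the picture viewer there is one more tool, called after "Emit:" as name(argument=value, ...), one argument or row to a line, values as JSON. carry_out: Moves the arm, as the interface text tells. Its arguments: {"type":"object","properties":{"plan":{"type":"array"},"gripper":{"type":"number"}},"required":["plan"]}

```bash
mkdir -p pics; cat > h.py <<'E'
import numpy as np, cv2
from plant import bot
def snap(n,f):
    m=bot.camera_model(n); im=bot.capture(n); cv2.imwrite('pics/'+f,im[:,:,::-1]); return im,m
def ray(m,uv,z):
    K,R,t=[np.array(m[k],float) for k in('camera_matrix','R','t')]
    c=-R.T@t; d=R.T@np.linalg.solve(K,[*uv,1]); return c+d*(z-c[2])/d[2]
def proj(m,X):
    K,R,t=[np.array(m[k],float) for k in('camera_matrix','R','t')]
    p=K@(R@np.array(X,float)+t); return p[:2]/p[2]
E
python3 - <<'E'
from h import *
a,m=snap('scene','s1.png'); b,k=snap('side','d1.png')
cv2.imwrite('pics/both.png',cv2.resize(np.vstack([a,b]),None,fx=.7,fy=.7)[:,:,::-1])
for q in(m,k): print(np.round(-np.array(q['R']).T@q['t']))
print(bot.grip_point_offset,bot.get_obs())
E
```

```text
[ 824. -470. 1407.]
[-134. -701.  868.]
18.8 {'time': 0.1, 'joint_positions': array([-1.45993786e-01,  3.42605301e-01,  1.52491086e+00,  1.96910075e-05,
        1.27540680e+00, -1.46015099e-01]), 'dq': array([ 0.00132169, -0.00296872, -0.00325405,  0.00101911, -0.00299143,
        0.00162275]), 'tau': array([ 1.49919495e-03, -4.32001984e+01, -2.44694173e+01,  7.19219679e-02,
        5.25739230e-02, -9.79429342e-05]), 'tool_pos': array([5.24640108e+02, 8.44960170e-02, 2.26142958e+02]), 'tcp_rot': array([-3.14027924e+00, -2.12185480e-04,  1.57081176e+00]), 'contact_force': array([-0.13856821,  0.39118162,  0.12577732]), 'moment': array([ 0.0606693 , -0.00073918, -0.00311892]), 'finger_force': 0.0, 'grip_width': 91.87247687955747}
```

View pics/s1.png

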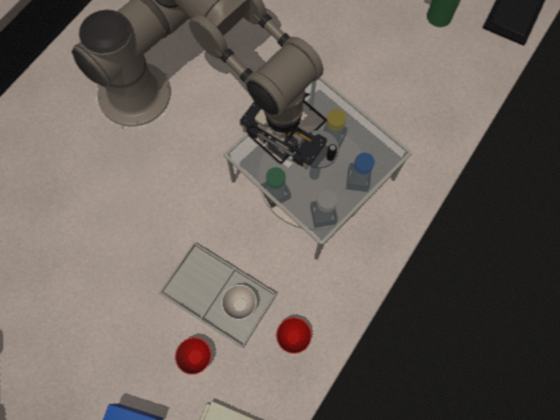

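View pics/d1.png

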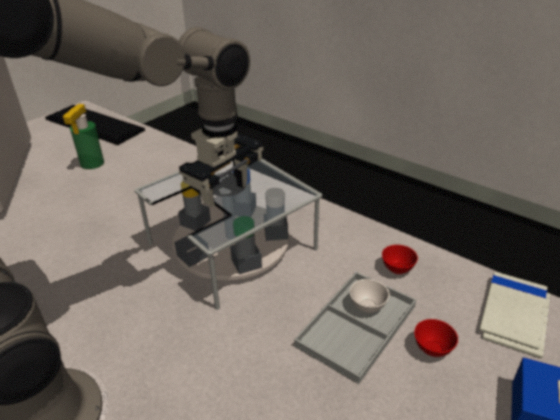

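The scene view shows the blue lid at (364,162), yellow at (337,119), green at (276,177), white at (327,201), and the crank grip at (332,152). The tray runs from (197,245) to (245,345), with the white bowl at (240,300).

Lookalikes for the wanted jar are the yellow, green and white jars at those pixels, the blue box at (130,412) and the blue notebook edge. I choose the blue lid under the roof at (364,162). The red bowls at (194,355) and (294,335) are decoys for the white bowl.

```bash
python3 - <<'E'
from h import *
m=bot.camera_model('scene'); a=cv2.imread('pics/s1.png')
hsv=cv2.cvtColor(a,cv2.COLOR_BGR2HSV)
def cen(h0,h1,c,r=16):
    M=np.zeros(a.shape[:2],bool); M[c[1]-r:c[1]+r,c[0]-r:c[0]+r]=1
    ys,xs=np.where(M&(hsv[...,0]>=h0)&(hsv[...,0]<=h1)&(hsv[...,1]>110)); return xs.mean(),ys.mean(),len(xs)
P=[]
for n,h0,h1,c in(('blue',100,125,(364,162)),('yellow',18,35,(337,119)),('green',50,90,(276,177))):
    u=cen(h0,h1,c); p=ray(m,u[:2],165); P.append(p); print(n,np.round(u),np.round(p))
print('white',np.round(ray(m,(327,201),165)))
for c in((313,80),(409,154),(320,242),(228,156)): print('roof',np.round(ray(m,c,175)))
print('grip top',np.round(ray(m,(332,148),263)))
for c in((197,245),(276,293),(245,345),(162,292)): print('tray',np.round(ray(m,c,25)))
print('bowl',np.round(ray(m,(240,299),29)))
cv2.imwrite('pics/c1.png',cv2.resize(a[60:360,150:430],None,fx=2,fy=2,interpolation=3))
E
```

```text
blue [364. 163. 291.] [700. 113. 165.]
yellow [336. 119. 294.] [576. 178. 165.]
green [nan nan  0.] [nan nan nan]
white [677. -25. 165.]
roof [467. 238. 175.]
roof [783. 192. 175.]
roof [ 719. -126.  175.]
roof [409. -65. 175.]
grip top [628.  58. 263.]
tray [ 440. -272.   25.]
tray [ 685. -263.   25.]
tray [ 694. -414.   25.]
tray [ 439. -424.   25.]
bowl [ 618. -327.   29.]<stdin>:6: RuntimeWarning: Mean of empty slice.
  ret = ret.dtype.type(ret / rcount)
```

View pics/c1.png

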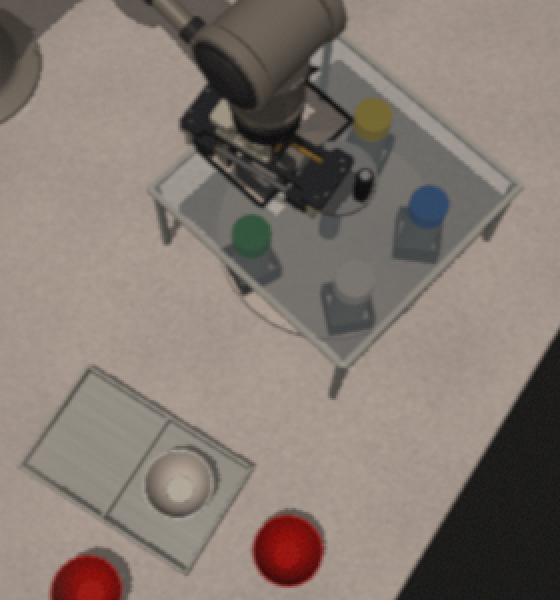

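```bash
python3 - <<'E'
from h import *
from scipy.optimize import least_squares as ls
m=bot.camera_model('scene')
L=[ray(m,c,165)[:2] for c in((364,163),(336,119),(276,178),(327.5,201.5))]
print(np.round(L))
L=np.array(L); k=np.array([0,72,-144,-72])
def f(p):
    a=np.radians(p[2]+k); return (p[:2]+120*np.c_[np.cos(a),np.sin(a)]-L).ravel()
r=ls(f,[596,60,30]); print('axis,blue deg',r.x, np.round(r.fun,1))
S=np.array([[-165,165],[165,165],[165,-165],[-165,-165]])
def fit(S,uv,z,x0):
    def g(p):
        c,s=np.cos(p[2]),np.sin(p[2]); return np.concatenate([proj(m,[p[0]+c*x-s*y,p[1]+s*x+c*y,z])-u for (x,y),u in zip(S,uv)])
    return ls(g,x0)
q=fit(S,[(315,80),(410.5,153.5),(321.5,242.5),(225,155)],175,[596,60,-.2]); print('guard',q.x,np.round(q.fun,1))
T=np.array([[-130,80],[130,80],[130,-80],[-130,-80]])
w=fit(T,[(196,243.5),(277,292.5),(244,346),(161,292.5)],25,[565,-343,0]); print('tray',w.x,np.round(w.fun,1))
c,s=np.cos(w.x[2]),np.sin(w.x[2]); print('free',w.x[0]-64*c,w.x[1]-64*s)
g=ray(m,(332.5,146),263); print('grip',g, g[:2]-r.x[:2],np.hypot(*(g[:2]-r.x[:2])))
E
```

```text
[[700. 113.]
 [576. 179.]
 [539. -44.]
 [679. -26.]]
axis,blue deg [594.02005641  60.34174823  26.39173391] [ 1.3  1.   0.1  0.3 -0.7 -1.6 -0.7  0.3]
guard [ 5.94534361e+02  6.19778330e+01 -1.84845140e-01] [-0.1 -5.5  0.4  0.9 -0.   2.7 -0.2  1. ]
tray [ 5.62933867e+02 -3.43425865e+02  3.47729010e-02] [-0.9 -1.8  1.3  0.4  0.7  1.  -1.2  0.1]
free 498.9725563887248 -345.6508826322268
grip [626.41689554  62.82642384 263.        ] [32.39683913  2.48467561] 32.491980525456015
```

The lid fit puts the axis at (594,60) with residuals under 2 mm, and blue at 26.4°. The notch faces about 169°, so the turn is about +143°. Next I rise, go over the crank grip and look.

Emit:
carry_out(
  plan=[
    {"tz": 40},
    {"tz": 40},
    {"tx": 35,"ty": 21},
    {"tx": 35,"ty": 21},
    {"tx": 33,"ty": 20},
    {},
    {},
  ],
  gripper=0,
)

```text
invalid input at $.plan[0]: expected keys tx, ty, tz, rx, ry, rz
```

```bash
python3 - <<'E'
from h import *
print(bot.get_obs()['tool_pos'],bot.get_obs()['time'])
a,m=snap('wrist','w1.png'); print(np.round(-np.array(m['R']).T@m['t']))
print(proj(m,[632,63,263]),proj(m,[594,60,205]))
E
```

```text
[5.24640108e+02 8.44960170e-02 2.26142958e+02] 0.1
[525.  70. 383.]
[555.52586259 142.9158646 ] [398.48557139 142.15327631]
```

View pics/w1.png

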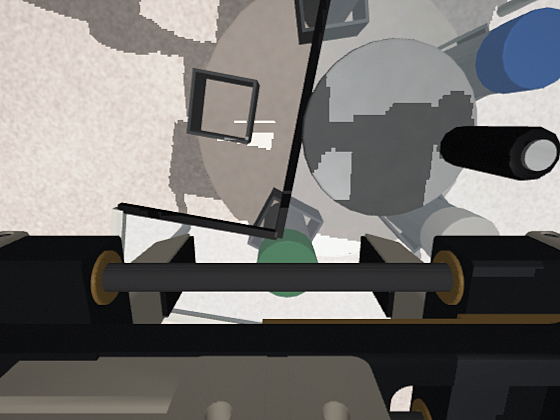

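The wrist view shows the grip top at (540,157), the grey disc centred near (390,127), the notch corners at (280,237) and (120,207), and the empty pocket's rim centred near (226,105). The move was refused because every row needs all six keys.

```bash
python3 - <<'E'
from h import *
m=bot.camera_model('wrist')
g=ray(m,(541,157),263);d=ray(m,(390,127),205);a=ray(m,(280,237),175);b=ray(m,(120,207),175);c=ray(m,(325,5),175);p=ray(m,(226,105),80)
print('grip',g,'disc',d,'corners',a,b,'pocket',p)
print('side yaw',np.degrees(np.arctan2(*(a-b)[1::-1])),'edge yaw',np.degrees(np.arctan2(*(c-a)[1::-1]))-90,np.linalg.norm(a-b))
for ax in((594,60.5),d[:2]):
  print('grip r,ang',np.linalg.norm(g[:2]-ax),np.degrees(np.arctan2(*(g[:2]-ax)[::-1])),'pocket',np.linalg.norm(p[:2]-ax),np.degrees(np.arctan2(*(p[:2]-ax)[::-1])))
E
```

```text
grip [627.76342586  57.58401296 263.        ] disc [588.44949099  68.381624   205.        ] corners [526.76637663  -9.30238073 175.        ] [413.44638557  13.13403051 175.        ] pocket [476.13156955  87.32967699  80.        ]
side yaw -11.199245279111214 edge yaw -10.141396827803959 115.51975121989767
grip r,ang 33.88911191449851 -4.936116421543789 pocket 120.88340855217707 167.17660053280343
grip r,ang 40.76976672510197 -15.357658591823741 pocket 113.90497877163851 170.4243528278159
```

Using all the evidence, the axis is about (592,62), guard yaw is about -10.7°, and the grip is about (628.5,57.5), which gives a radius of about 37 (it must be 38). Going to it.

Emit:
carry_out(
  plan=[
    {"tx": 0,"ty": 0,"tz": 40,"rx": 0,"ry": 0,"rz": 0},
    {"tx": 0,"ty": 0,"tz": 40,"rx": 0,"ry": 0,"rz": 0},
    {"tx": 35,"ty": 19,"tz": 0,"rx": 0,"ry": 0,"rz": 0},
    {"tx": 35,"ty": 19,"tz": 0,"rx": 0,"ry": 0,"rz": 0},
    {"tx": 34,"ty": 19,"tz": 0,"rx": 0,"ry": 0,"rz": 0},
    {"tx": 0,"ty": 0,"tz": 0,"rx": 0,"ry": 0,"rz": 0},
    {"tx": 0,"ty": 0,"tz": -25,"rx": 0,"ry": 0,"rz": 0},
    {"tx": 0,"ty": 0,"tz": -25,"rx": 0,"ry": 0,"rz": 0},
    {"tx": 0,"ty": 0,"tz": -20,"rx": 0,"ry": 0,"rz": 0},
    {"tx": 0,"ty": 0,"tz": -15,"rx": 0,"ry": 0,"rz": 0},
    {"tx": 0,"ty": 0,"tz": 0,"rx": 0,"ry": 0,"rz": 0},
    {"tx": 0,"ty": 0,"tz": 0,"rx": 0,"ry": 0,"rz": 0},
  ],
  gripper=0,
)

```text
time: 1.35
tool_pos: [628.8, 56.8, 222.2]
tcp_rot: [-3.142, 0.0, 1.571]
contact_force: [0.7, -0.3, 1.4]
grip_width: 91.5
finger_force: 0.0
```

```bash
python3 - <<'E'
from h import *
a,m=snap('wrist','w2.png')
for P in((628.5,57.5,263),): print(proj(m,P))
s,ms=snap('scene','s2.png')
cv2.imwrite('pics/w2b.png',np.hstack([a,cv2.resize(s[70:250,220:420],(240,420))])[:,:,::-1])
E
```

```text
[276.31587232 292.04211894]
```

View pics/w2b.png

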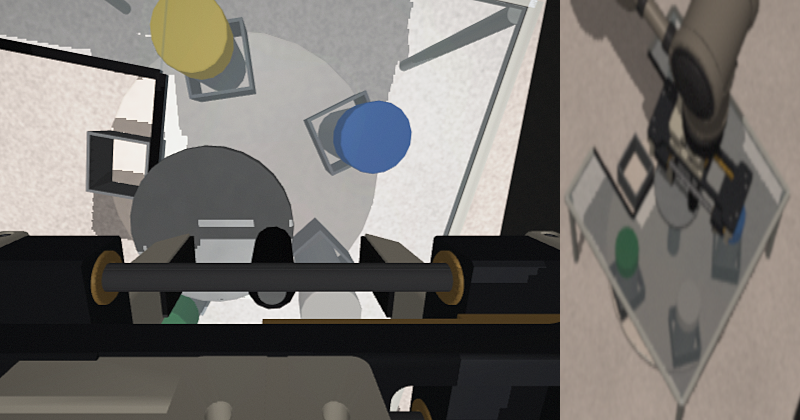

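The grip, at about (272,285), sits between the open fingers. The blue lid is clear at (374,137) and the second notch corner at (163,75). Closing.

Emit:
carry_out(
  plan=[
    {"tx": 0,"ty": 0,"tz": 0,"rx": 0,"ry": 0,"rz": 0},
    {"tx": 0,"ty": 0,"tz": 0,"rx": 0,"ry": 0,"rz": 0},
    {"tx": 0,"ty": 0,"tz": 0,"rx": 0,"ry": 0,"rz": 0},
    {"tx": 0,"ty": 0,"tz": 0,"rx": 0,"ry": 0,"rz": 0},
    {"tx": 0,"ty": 0,"tz": 0,"rx": 0,"ry": 0,"rz": 0},
    {"tx": 0,"ty": 0,"tz": 0,"rx": 0,"ry": 0,"rz": 0},
    {"tx": 0,"ty": 0,"tz": 0,"rx": 0,"ry": 0,"rz": 0},
    {"tx": 0,"ty": 0,"tz": 0,"rx": 0,"ry": 0,"rz": 0},
  ],
  gripper=1,
)

```text
time: 2.25
tool_pos: [629.0, 57.0, 221.7]
tcp_rot: [3.142, 0.0, 1.571]
contact_force: [-0.7, 0.0, 0.2]
grip_width: 32.4
finger_force: 0.0
```

```bash
python3 - <<'E'
from h import *
m=bot.camera_model('wrist')
a=ray(m,(163,75),175);bl=ray(m,(374,137),165);pk=ray(m,(120,162),80)
th=np.radians(-10.7);R=np.array([[np.cos(th),-np.sin(th)],[np.sin(th),np.cos(th)]])
print('axis from corner',a[:2]-R@[-50,82.5],'blue',bl,pk)
for ax in((592,62),(594,60.5),tuple(a[:2]-R@[-50,82.5])):
  for q in(bl,pk): v=q[:2]-ax; print(np.linalg.norm(v),np.degrees(np.arctan2(v[1],v[0])))
# planned arc
A0=-8
for n,k in((6,24),):
  pass
E
```

```text
axis from corner [591.95820996  65.90633694] blue [695.21843398 118.38932542 165.        ] [475.59339342  90.96996796  80.        ]
117.61718044483051 28.648247979513773
119.95731365593942 166.02477530571795
116.60336777353663 29.766306854549406
122.26423610264862 165.56899018490842
115.83237002855923 26.94238605994817
119.03342441403775 167.84485136911906
```

Emit:
carry_out(
  plan=[
    {"tx": 0,"ty": 0,"tz": 0,"rx": 0,"ry": 0,"rz": 0},
    {"tx": 0,"ty": 0,"tz": 0,"rx": 0,"ry": 0,"rz": 0},
    {"tx": 0,"ty": 0,"tz": 0,"rx": 0,"ry": 0,"rz": 0},
    {"tx": 0,"ty": 0,"tz": 0,"rx": 0,"ry": 0,"rz": 0},
  ],
)

```text
time: 2.65
tool_pos: [626.7, 57.1, 221.6]
tcp_rot: [-3.136, 0.0, 1.571]
contact_force: [-9.1, -0.9, 3.9]
grip_width: 21.3
finger_force: 30.0
```

```bash
python3 - <<'E'
from h import *
o=bot.get_obs(); print(o['tool_pos'],o['contact_force'],o['grip_width'],o['finger_force'])
t=np.linspace(0,1,37); s=(1-np.cos(np.pi*t))/2
th=np.radians(-8.5+142*s); X=38*np.c_[np.cos(th),np.sin(th)]
Q=np.round(X-X[0],1); print(np.round(np.diff(Q,axis=0),1).tolist())
E
```

```text
[626.67301755  57.14865003 221.63289036] [-9.13551377 -0.8625147   3.88831653] 21.327284448883493 30.000637471675873
[[0.0, 0.2], [0.1, 0.5], [0.1, 0.9], [0.1, 1.2], [0.1, 1.6], [0.0, 1.9], [-0.1, 2.2], [-0.3, 2.5], [-0.5, 2.7], [-0.7, 2.9], [-1.1, 3.1], [-1.4, 3.2], [-1.8, 3.1], [-2.2, 3.1], [-2.6, 3.0], [-2.9, 2.7], [-3.3, 2.4], [-3.5, 2.1], [-3.8, 1.7], [-3.8, 1.3], [-4.0, 0.8], [-3.9, 0.5], [-3.7, 0.0], [-3.7, -0.4], [-3.4, -0.6], [-3.1, -0.9], [-2.8, -1.0], [-2.6, -1.2], [-2.2, -1.2], [-1.8, -1.2], [-1.6, -1.1], [-1.2, -0.9], [-1.0, -0.8], [-0.6, -0.6], [-0.4, -0.4], [-0.1, -0.1]]
```

The grip is held at width 21.3. The arm was pulled 2.3 mm in -x, so I take that offset out and start the arc.

Emit:
carry_out(
  plan=[
    {"tx": -2.3,"ty": 0.2,"tz": 0,"rx": 0,"ry": 0,"rz": 0},
    {"tx": 0.1,"ty": 0.5,"tz": 0,"rx": 0,"ry": 0,"rz": 0},
    {"tx": 0.1,"ty": 0.9,"tz": 0,"rx": 0,"ry": 0,"rz": 0},
    {"tx": 0.1,"ty": 1.2,"tz": 0,"rx": 0,"ry": 0,"rz": 0},
    {"tx": 0.1,"ty": 1.6,"tz": 0,"rx": 0,"ry": 0,"rz": 0},
    {"tx": 0,"ty": 1.9,"tz": 0,"rx": 0,"ry": 0,"rz": 0},
    {"tx": -0.1,"ty": 2.2,"tz": 0,"rx": 0,"ry": 0,"rz": 0},
    {"tx": -0.3,"ty": 2.5,"tz": 0,"rx": 0,"ry": 0,"rz": 0},
    {"tx": -0.5,"ty": 2.7,"tz": 0,"rx": 0,"ry": 0,"rz": 0},
    {"tx": -0.7,"ty": 2.9,"tz": 0,"rx": 0,"ry": 0,"rz": 0},
    {"tx": -1.1,"ty": 3.1,"tz": 0,"rx": 0,"ry": 0,"rz": 0},
    {"tx": -1.4,"ty": 3.2,"tz": 0,"rx": 0,"ry": 0,"rz": 0},
  ],
)

```text
time: 3.85
tool_pos: [623.3, 80.2, 221.7]
tcp_rot: [3.141, -0.0, 1.571]
contact_force: [0.3, -3.2, -1.5]
grip_width: 21.8
finger_force: 30.0
```

Small forces, as expected. Continuing.

Emit:
carry_out(
  plan=[
    {"tx": -1.8,"ty": 3.1,"tz": 0,"rx": 0,"ry": 0,"rz": 0},
    {"tx": -2.2,"ty": 3.1,"tz": 0,"rx": 0,"ry": 0,"rz": 0},
    {"tx": -2.6,"ty": 3.0,"tz": 0,"rx": 0,"ry": 0,"rz": 0},
    {"tx": -2.9,"ty": 2.7,"tz": 0,"rx": 0,"ry": 0,"rz": 0},
    {"tx": -3.3,"ty": 2.4,"tz": 0,"rx": 0,"ry": 0,"rz": 0},
    {"tx": -3.5,"ty": 2.1,"tz": 0,"rx": 0,"ry": 0,"rz": 0},
    {"tx": -3.8,"ty": 1.7,"tz": 0,"rx": 0,"ry": 0,"rz": 0},
    {"tx": -3.8,"ty": 1.3,"tz": 0,"rx": 0,"ry": 0,"rz": 0},
    {"tx": -4.0,"ty": 0.8,"tz": 0,"rx": 0,"ry": 0,"rz": 0},
    {"tx": -3.9,"ty": 0.5,"tz": 0,"rx": 0,"ry": 0,"rz": 0},
    {"tx": -3.7,"ty": 0,"tz": 0,"rx": 0,"ry": 0,"rz": 0},
    {"tx": -3.7,"ty": -0.4,"tz": 0,"rx": 0,"ry": 0,"rz": 0},
  ],
)

```text
time: 5.05
tool_pos: [583.1, 101.1, 221.7]
tcp_rot: [-3.141, -0.001, 1.571]
contact_force: [2.4, 4.8, -3.1]
grip_width: 21.4
finger_force: 30.0
```

Emit:
carry_out(
  plan=[
    {"tx": -3.4,"ty": -0.6,"tz": 0,"rx": 0,"ry": 0,"rz": 0},
    {"tx": -3.1,"ty": -0.9,"tz": 0,"rx": 0,"ry": 0,"rz": 0},
    {"tx": -2.8,"ty": -1.0,"tz": 0,"rx": 0,"ry": 0,"rz": 0},
    {"tx": -2.6,"ty": -1.2,"tz": 0,"rx": 0,"ry": 0,"rz": 0},
    {"tx": -2.2,"ty": -1.2,"tz": 0,"rx": 0,"ry": 0,"rz": 0},
    {"tx": -1.8,"ty": -1.2,"tz": 0,"rx": 0,"ry": 0,"rz": 0},
    {"tx": -1.6,"ty": -1.1,"tz": 0,"rx": 0,"ry": 0,"rz": 0},
    {"tx": -1.2,"ty": -0.9,"tz": 0,"rx": 0,"ry": 0,"rz": 0},
    {"tx": -1.0,"ty": -0.8,"tz": 0,"rx": 0,"ry": 0,"rz": 0},
    {"tx": -0.6,"ty": -0.6,"tz": 0,"rx": 0,"ry": 0,"rz": 0},
    {"tx": -0.5,"ty": -0.5,"tz": 0,"rx": 0,"ry": 0,"rz": 0},
    {"tx": 0,"ty": 0,"tz": 0,"rx": 0,"ry": 0,"rz": 0},
  ],
)

```text
time: 6.25
tool_pos: [562.0, 90.2, 221.7]
tcp_rot: [-3.139, -0.0, 1.571]
contact_force: [-3.2, 4.2, -1.5]
grip_width: 21.3
finger_force: 30.0
```

```bash
python3 - <<'E'
from h import *
o=bot.get_obs(); print(o['tool_pos'],o['contact_force'],o['grip_width'],o['time'])
s,ms=snap('scene','s3.png'); a,m=snap('wrist','w3.png')
cv2.imwrite('pics/w3b.png',np.hstack([a,cv2.resize(s[70:250,220:420],(240,420))])[:,:,::-1])
E
```

```text
[561.97645276  90.18150839 221.68848228] [-3.23755033  4.1983942  -1.51661874] 21.263672069984693 6.25
```

View pics/w3b.png

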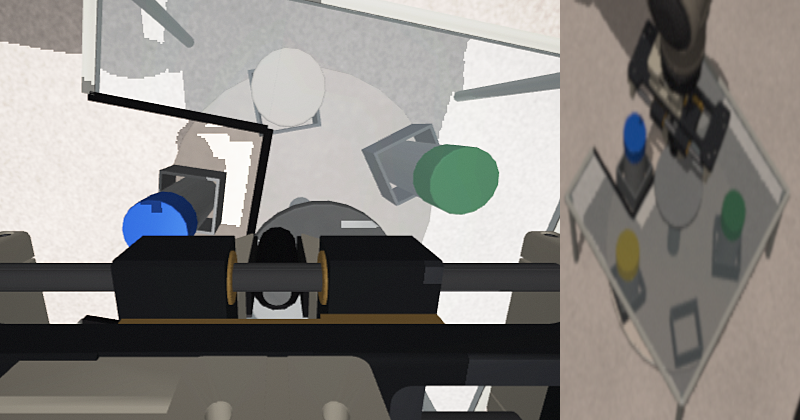

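The blue jar is now in the notch (lid at about (160,220) in the wrist view), the jar on the left in the scene view. Before releasing, I check the angle numerically.

```bash
python3 - <<'E'
from h import *
from scipy.optimize import least_squares as ls
A=np.array([[626.7,57.1],[623.3,80.2],[583.1,101.1],[562,90.2]])
r=ls(lambda p:np.hypot(*(A-p).T)-38,[590,62]); print('axis',r.x,r.fun); ax=r.x
v=A-ax; d=np.degrees(np.arctan2(v[:,1],v[:,0])); print(d,d[-1]-d[0])
m=bot.camera_model('wrist'); a=ray(m,(267,132),175); b=ray(m,(90,97),175); 
print('corner',a,b,'yaw',np.degrees(np.arctan2(*(a-b)[1::-1])))
th=np.radians(-10.7);R=np.array([[np.cos(th),-np.sin(th)],[np.sin(th),np.cos(th)]])
print(a[:2]-R@[-50,82.5],b[:2]-R@[-165,82.5])
s=cv2.imread('pics/s3.png');h=cv2.cvtColor(s,cv2.COLOR_BGR2HSV);M=((h[...,0]>100)&(h[...,0]<125)&(h[...,1]>110));M[:90]=0;M[200:]=0;M[:,:220]=0;M[:,300:]=0
ys,xs=np.where(M);ms=bot.camera_model('scene');p=ray(ms,(xs.mean(),ys.mean()),165)
v=p[:2]-ax;print('blue',xs.mean(),ys.mean(),len(xs),p,np.hypot(*v),np.degrees(np.arctan2(v[1],v[0])))
E
```

```text
axis [589.18010493  63.58404422] [ 0.076047   -0.04927898  0.00545505  0.04165094]
[ -9.80479397  25.96549425  99.20572349 135.60082802] 145.40562198999604
corner [555.27044256 155.05495201 175.        ] [443.54736632 176.48600939 175.        ] yaw -10.858745080277599
[589.08358662  64.70606552] [590.36098198  64.78546214]
blue 281.7752442996743 128.97068403908796 307 [475.89438654  76.63798279 165.        ] 114.03534234760451 173.42678532010675
```

The circle fit is excellent: axis (589.2,63.6), with residuals under 0.1 mm. The turn was 145.4°, so blue sits about 3° past the notch centre (172.2° against 169.2°). Turning back about 2 mm at the crank.

Emit:
carry_out(
  plan=[
    {"tx": 0.4,"ty": 0.4,"tz": 0,"rx": 0,"ry": 0,"rz": 0},
    {"tx": 0.5,"ty": 0.5,"tz": 0,"rx": 0,"ry": 0,"rz": 0},
    {"tx": 0.5,"ty": 0.5,"tz": 0,"rx": 0,"ry": 0,"rz": 0},
    {"tx": 0.3,"ty": 0.3,"tz": 0,"rx": 0,"ry": 0,"rz": 0},
    {"tx": 0,"ty": 0,"tz": 0,"rx": 0,"ry": 0,"rz": 0},
    {"tx": 0,"ty": 0,"tz": 0,"rx": 0,"ry": 0,"rz": 0},
  ],
)

```text
time: 6.95
tool_pos: [563.5, 91.6, 221.7]
tcp_rot: [-3.139, 0.001, 1.571]
contact_force: [-4.3, 3.2, 0.5]
grip_width: 21.4
finger_force: 30.0
```

```bash
cat >> h.py <<'E'
def blue(f):
    s,m=snap('scene',f);h=cv2.cvtColor(s,cv2.COLOR_RGB2HSV);M=((h[...,0]>100)&(h[...,0]<125)&(h[...,1]>110));M[:90]=0;M[200:]=0;M[:,:220]=0;M[:,300:]=0
    ys,xs=np.where(M);p=ray(m,(xs.mean(),ys.mean()),165);v=p[:2]-[594,60.4]
    return p,np.hypot(*v),np.degrees(np.arctan2(v[1],v[0]))
E
python3 - <<'E'
from h import *
o=bot.get_obs(); v=o['tool_pos'][:2]-[589.18,63.58]; print(o['tool_pos'],o['contact_force'],np.degrees(np.arctan2(v[1],v[0])),blue('s4.png'))
E
```

```text
[563.45889286  91.64173062 221.6823645 ] [-4.31987881  3.18466851  0.48002635] 132.5080660958553 (array([477.02673783,  83.13441055, 165.        ]), np.float64(119.16206395199633), np.float64(169.0013632505781))
```

Blue is now at 169.0° against the 169.2° target. Releasing, rising and moving so the wrist camera looks down on the notch.

Emit:
carry_out(
  plan=[
    {"tx": 0,"ty": 0,"tz": 0,"rx": 0,"ry": 0,"rz": 0},
    {"tx": 0,"ty": 0,"tz": 0,"rx": 0,"ry": 0,"rz": 0},
    {"tx": 0,"ty": 0,"tz": 0,"rx": 0,"ry": 0,"rz": 0},
    {"tx": 0,"ty": 0,"tz": 0,"rx": 0,"ry": 0,"rz": 0},
    {"tx": 0,"ty": 0,"tz": 0,"rx": 0,"ry": 0,"rz": 0},
    {"tx": 0,"ty": 0,"tz": 0,"rx": 0,"ry": 0,"rz": 0},
  ],
  gripper=0,
)

```text
time: 7.6
tool_pos: [564.8, 91.8, 221.8]
tcp_rot: [3.141, 0.0, 1.571]
contact_force: [1.0, -0.1, -0.6]
grip_width: 64.6
finger_force: 0.0
```

Emit:
carry_out(
  plan=[
    {"tx": 0,"ty": 0,"tz": 20,"rx": 0,"ry": 0,"rz": 0},
    {"tx": 0,"ty": 0,"tz": 30,"rx": 0,"ry": 0,"rz": 0},
    {"tx": 0,"ty": 0,"tz": 30,"rx": 0,"ry": 0,"rz": 0},
    {"tx": -25,"ty": -20,"tz": 0,"rx": 0,"ry": 0,"rz": 0},
    {"tx": -30,"ty": -25,"tz": 0,"rx": 0,"ry": 0,"rz": 0},
    {"tx": -28,"ty": -27,"tz": 0,"rx": 0,"ry": 0,"rz": 0},
    {"tx": 0,"ty": 0,"tz": 0,"rx": 0,"ry": 0,"rz": 0},
    {"tx": 0,"ty": 0,"tz": 0,"rx": 0,"ry": 0,"rz": 0},
  ],
)

```text
time: 8.4
tool_pos: [481.7, 19.6, 302.3]
tcp_rot: [3.14, -0.0, 1.569]
contact_force: [0.1, -0.0, 1.0]
grip_width: 91.6
finger_force: 0.0
```

```bash
python3 - <<'E'
from h import *
o=bot.get_obs(); print(o['tool_pos'],o['contact_force'],o['grip_width'],o['time'])
a,m=snap('wrist','w5.png'); print(proj(m,[471.3,86.1,165]),blue('s5.png'))
E
```

```text
[481.7286807   19.55535372 302.29962724] [ 0.14357201 -0.02027732  0.9507807 ] 91.63233827099647 8.4
[265.69212369 127.75804035] (array([473.93879379,  73.80547987, 165.        ]), np.float64(120.80728507325215), np.float64(173.6290059560514))
```

View pics/w5.png

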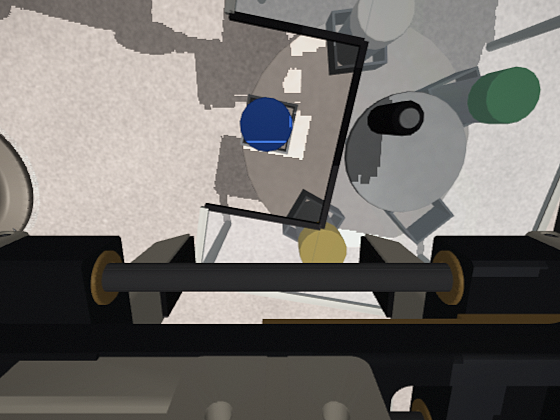

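The blue lid at (267,124) sits between the notch sides. The inner corners are at (363,43) and (324,225), the front corners at (231,15) and (206,207). Measuring the off-centre error.

```bash
python3 - <<'E'
from h import *
m=bot.camera_model('wrist');o=bot.get_obs()
im=cv2.imread('pics/w5.png');h=cv2.cvtColor(im,cv2.COLOR_BGR2HSV);M=(h[...,0]>100)&(h[...,0]<130)&(h[...,1]>120);M[:,:200]=0;M[:,330:]=0;M[170:]=0
(c,rad)=cv2.minEnclosingCircle(np.argwhere(M)[:,::-1].astype(np.float32)); print(c,rad)
b=ray(m,c,165)
C=np.array([ray(m,u,175)[:2] for u in((363,43),(324,225),(231,15),(206,207))])
print(np.round(C,1),b,'widths',np.hypot(*(C[0]-C[1])),np.hypot(*(C[2]-C[3])))
ex=C[:2].mean(0)-C[2:].mean(0);ex/=np.hypot(*ex);yaw=np.arctan2(ex[1],ex[0]);ey=np.array([-ex[1],ex[0]])
S=np.array([[-50,82.5],[-50,-82.5],[-165,82.5],[-165,-82.5]])
ax=np.mean(C-S@np.array([ex,ey]),axis=0); print('axis',ax,'yaw',np.degrees(yaw)); v=b[:2]-ax; print('blue in guard',v@ex,v@ey)
print('rel tcp',b[:2]-o['tool_pos'][:2])
E
```

```text
(266.2619934082031, 77.98644256591797) 73.01738739013672
[[554.8 156.3]
 [528.4  -5.4]
 [444.3 177.1]
 [414.   12.8]] [472.65222021 130.05673645 165.        ] widths 163.74684347498092 167.07207286603293
axis [591.27547583  66.82928686] yaw -9.839227771210519
blue in guard -127.68300915385201 42.026614499086556
rel tcp [ -9.74753159 109.79934722]
```

```bash
python3 - <<'E'
from h import *
m=bot.camera_model('wrist');b=ray(m,(267,124.5),165)[:2];print(b)
for ax,y in(((591.3,66.8),-9.84),((590,65),-10.7),((589.2,63.6),-10.7)):
    t=np.radians(y);v=b-ax;print(np.cos(t)*v[0]+np.sin(t)*v[1],-np.sin(t)*v[0]+np.cos(t)*v[1])
E
```

```text
[473.01438143  89.72689172]
-120.46364492466836 2.3749053929818658
-119.54252411199032 2.5766363776545695
-119.01636713629527 4.10082758512408
```

The wrist view puts the jar about 2.4 mm off the notch midline (1.1°), which is within measuring error and well centred. For the grasp I close across the notch (guard y), where the 130 mm open fingers have 17 mm of clearance each side. That means turning the tool +1.384 rad and centring over about (471.5,87.5).

Emit:
carry_out(
  plan=[
    {"tx": -1,"ty": 7,"tz": 0,"rx": 0,"ry": 0,"rz": 0.1},
    {"tx": -1,"ty": 7,"tz": 0,"rx": 0,"ry": 0,"rz": 0.142},
    {"tx": -1,"ty": 7,"tz": 0,"rx": 0,"ry": 0,"rz": 0.142},
    {"tx": -1,"ty": 7,"tz": 0,"rx": 0,"ry": 0,"rz": 0.142},
    {"tx": -1,"ty": 7,"tz": 0,"rx": 0,"ry": 0,"rz": 0.142},
    {"tx": -1,"ty": 7,"tz": 0,"rx": 0,"ry": 0,"rz": 0.142},
    {"tx": -1,"ty": 7,"tz": 0,"rx": 0,"ry": 0,"rz": 0.142},
    {"tx": -1,"ty": 7,"tz": 0,"rx": 0,"ry": 0,"rz": 0.142},
    {"tx": -1,"ty": 6,"tz": 0,"rx": 0,"ry": 0,"rz": 0.142},
    {"tx": -1,"ty": 6,"tz": 0,"rx": 0,"ry": 0,"rz": 0.142},
    {"tx": 0,"ty": 0,"tz": 0,"rx": 0,"ry": 0,"rz": 0},
    {"tx": 0,"ty": 0,"tz": 0,"rx": 0,"ry": 0,"rz": 0},
  ],
)

```text
time: 9.7
tool_pos: [472.1, 88.4, 301.5]
tcp_rot: [-3.142, -0.0, 2.946]
contact_force: [0.1, -0.1, -0.1]
grip_width: 91.7
finger_force: 0.0
```

```bash
python3 - <<'E'
from h import *
o=bot.get_obs(); print(o['tool_pos'],o['tcp_rot'],o['joint_positions'])
a,m=snap('wrist','w6.png'); print(np.round(-np.array(m['R']).T@m['t']),proj(m,[471.5,87.5,165]),proj(m,[475.5,87.5,165]))
E
```

```text
[472.12488795  88.41983024 301.45259191] [-3.14156451e+00 -3.11236777e-04  2.94622761e+00] [ 2.53740327e-02  2.08552841e-01  1.50111277e+00  4.10774288e-05
  1.43223689e+00 -1.35006293e+00]
[405. 103. 458.] [274.99959652 196.4214599 ] [275.787109  200.2818278]
```

View pics/w6.png

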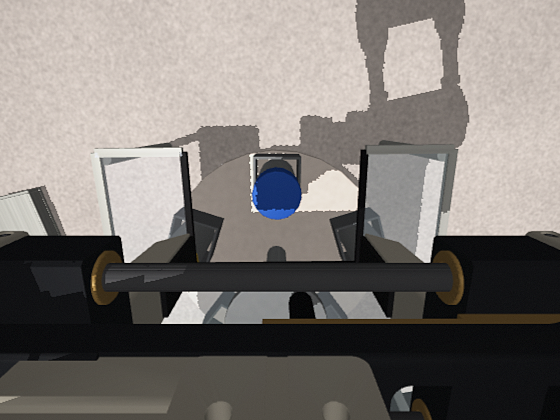

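The lid at (277,194) lies between the notch sides (188 and 362, mid 275), so the jar is centred within about 2 mm and under the gripper. Descending to TCP z of about 130.

Emit:
carry_out(
  plan=[
    {"tx": -1,"ty": -1,"tz": -20,"rx": 0,"ry": 0,"rz": 0},
    {"tx": 0,"ty": 0,"tz": -30,"rx": 0,"ry": 0,"rz": 0},
    {"tx": 0,"ty": 0,"tz": -30,"rx": 0,"ry": 0,"rz": 0},
    {"tx": 0,"ty": 0,"tz": -20,"rx": 0,"ry": 0,"rz": 0},
    {"tx": 0,"ty": 0,"tz": -16,"rx": 0,"ry": 0,"rz": 0},
    {"tx": 0,"ty": 0,"tz": -16,"rx": 0,"ry": 0,"rz": 0},
    {"tx": 0,"ty": 0,"tz": -16,"rx": 0,"ry": 0,"rz": 0},
    {"tx": 0,"ty": 0,"tz": -12,"rx": 0,"ry": 0,"rz": 0},
    {"tx": 0,"ty": 0,"tz": -8,"rx": 0,"ry": 0,"rz": 0},
    {"tx": 0,"ty": 0,"tz": -4,"rx": 0,"ry": 0,"rz": 0},
    {"tx": 0,"ty": 0,"tz": 0,"rx": 0,"ry": 0,"rz": 0},
  ],
)

```text
time: 10.85
tool_pos: [470.7, 86.8, 129.5]
tcp_rot: [-3.142, -0.0, 2.948]
contact_force: [0.4, 0.4, -0.4]
grip_width: 91.7
finger_force: 0.0
```

Emit:
carry_out(
  plan=[
    {"tx": 0,"ty": 0,"tz": 0,"rx": 0,"ry": 0,"rz": 0},
    {"tx": 0,"ty": 0,"tz": 0,"rx": 0,"ry": 0,"rz": 0},
    {"tx": 0,"ty": 0,"tz": 0,"rx": 0,"ry": 0,"rz": 0},
    {"tx": 0,"ty": 0,"tz": 0,"rx": 0,"ry": 0,"rz": 0},
    {"tx": 0,"ty": 0,"tz": 0,"rx": 0,"ry": 0,"rz": 0},
    {"tx": 0,"ty": 0,"tz": 0,"rx": 0,"ry": 0,"rz": 0},
    {"tx": 0,"ty": 0,"tz": 0,"rx": 0,"ry": 0,"rz": 0},
    {"tx": 0,"ty": 0,"tz": 0,"rx": 0,"ry": 0,"rz": 0},
    {"tx": 0,"ty": 0,"tz": 0,"rx": 0,"ry": 0,"rz": 0},
  ],
  gripper=1,
)

```text
time: 11.75
tool_pos: [470.8, 87.0, 129.8]
tcp_rot: [3.141, 0.0, 2.949]
contact_force: [-0.6, 0.5, 1.6]
grip_width: 49.8
finger_force: 30.0
```

The jar is held (width 49.8 at the lid). Lifting straight up.

Emit:
carry_out(
  plan=[
    {"tx": 0,"ty": 0,"tz": 3,"rx": 0,"ry": 0,"rz": 0},
    {"tx": 0,"ty": 0,"tz": 7,"rx": 0,"ry": 0,"rz": 0},
    {"tx": 0,"ty": 0,"tz": 12,"rx": 0,"ry": 0,"rz": 0},
    {"tx": 0,"ty": 0,"tz": 16,"rx": 0,"ry": 0,"rz": 0},
    {"tx": 0,"ty": 0,"tz": 20,"rx": 0,"ry": 0,"rz": 0},
    {"tx": 0,"ty": 0,"tz": 20,"rx": 0,"ry": 0,"rz": 0},
    {"tx": 0,"ty": 0,"tz": 20,"rx": 0,"ry": 0,"rz": 0},
    {"tx": 0,"ty": 0,"tz": 20,"rx": 0,"ry": 0,"rz": 0},
    {"tx": 0,"ty": 0,"tz": 20,"rx": 0,"ry": 0,"rz": 0},
    {"tx": 0,"ty": 0,"tz": 17,"rx": 0,"ry": 0,"rz": 0},
    {"tx": 0,"ty": 0,"tz": 10,"rx": 0,"ry": 0,"rz": 0},
    {"tx": 0,"ty": 0,"tz": 0,"rx": 0,"ry": 0,"rz": 0},
  ],
)

```text
time: 12.95
tool_pos: [471.1, 86.9, 296.0]
tcp_rot: [3.141, 0.002, 2.949]
contact_force: [0.1, 0.3, -3.1]
grip_width: 49.2
finger_force: 30.0
```

Emit:
carry_out(
  plan=[
    {"tx": 0.5,"ty": -8,"tz": 0,"rx": 0,"ry": 0,"rz": 0},
    {"tx": 1,"ty": -16,"tz": 0,"rx": 0,"ry": 0,"rz": 0},
    {"tx": 1.5,"ty": -24,"tz": 0,"rx": 0,"ry": 0,"rz": 0},
    {"tx": 2,"ty": -30,"tz": 0,"rx": 0,"ry": 0,"rz": 0},
    {"tx": 2,"ty": -32,"tz": 0,"rx": 0,"ry": 0,"rz": 0},
    {"tx": 2,"ty": -32,"tz": 0,"rx": 0,"ry": 0,"rz": 0},
    {"tx": 2,"ty": -32,"tz": 0,"rx": 0,"ry": 0,"rz": 0},
    {"tx": 2,"ty": -32,"tz": 0,"rx": 0,"ry": 0,"rz": 0},
    {"tx": 2,"ty": -32,"tz": 0,"rx": 0,"ry": 0,"rz": 0},
    {"tx": 2,"ty": -32,"tz": 0,"rx": 0,"ry": 0,"rz": 0},
    {"tx": 2,"ty": -32,"tz": 0,"rx": 0,"ry": 0,"rz": 0},
    {"tx": 2,"ty": -32,"tz": 0,"rx": 0,"ry": 0,"rz": 0},
  ],
)

```text
time: 14.15
tool_pos: [490.9, -248.7, 293.3]
tcp_rot: [3.141, -0.002, 2.948]
contact_force: [0.4, 0.1, -3.3]
grip_width: 49.3
finger_force: 30.0
```

Emit:
carry_out(
  plan=[
    {"tx": 2,"ty": -32,"tz": 0,"rx": 0,"ry": 0,"rz": 0},
    {"tx": 1,"ty": -28,"tz": 0,"rx": 0,"ry": 0,"rz": 0},
    {"tx": 1,"ty": -20,"tz": 0,"rx": 0,"ry": 0,"rz": 0},
    {"tx": 1,"ty": -11,"tz": 0,"rx": 0,"ry": 0,"rz": 0},
    {"tx": 0,"ty": -6,"tz": 0,"rx": 0,"ry": 0,"rz": 0},
    {"tx": 0,"ty": 0,"tz": 0,"rx": 0,"ry": 0,"rz": 0},
    {"tx": 0,"ty": 0,"tz": 0,"rx": 0,"ry": 0,"rz": 0},
  ],
)

```text
time: 14.85
tool_pos: [496.7, -343.2, 294.6]
tcp_rot: [3.141, -0.0, 2.949]
contact_force: [-0.4, 0.3, -2.6]
grip_width: 49.1
finger_force: 30.0
```

```bash
python3 - <<'E'
from h import *
o=bot.get_obs(); print(o['tool_pos'],o['tcp_rot'],o['grip_width'])
a,m=snap('wrist','w7.png'); s,_=snap('side','d7.png'); cv2.imwrite('pics/w7b.png',np.hstack([cv2.resize(q,(400,300)) for q in(a,s)])[:,:,::-1])
print(o['contact_force'],[np.round(proj(m,[x,y,25])*400/560) for x,y in((433,-264),(563,-264),(433,-424),(563,-424))])
E
```

```text
[ 496.73043326 -343.24470909  294.61961608] [ 3.14088960e+00 -4.05831871e-04  2.94944419e+00] 49.10945159243291
[-0.43900121  0.34188411 -2.62056744] [array([232.,  84.]), array([242., 150.]), array([150., 101.]), array([165., 164.])]
```

View pics/w7b.png

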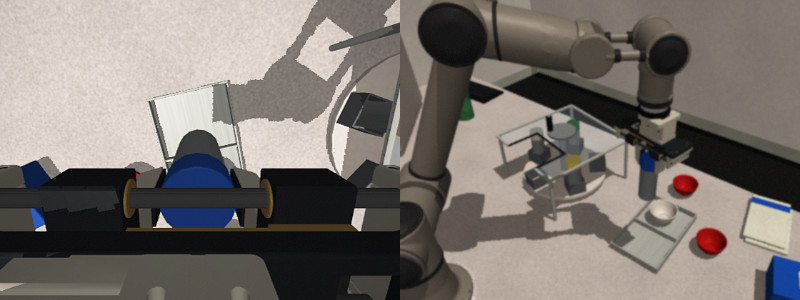

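The jar hangs upright over the tray's near half. The near corners at (229,81) and (149,98) match the prediction within a few mm, and the bowl is clear. Contact is expected at TCP z of about 99, so I lower to about 103 first.

Emit:
carry_out(
  plan=[
    {"tx": -1,"ty": 0,"tz": -10,"rx": 0,"ry": 0,"rz": 0},
    {"tx": -1,"ty": 0,"tz": -22,"rx": 0,"ry": 0,"rz": 0},
    {"tx": 0,"ty": 0,"tz": -25,"rx": 0,"ry": 0,"rz": 0},
    {"tx": 0,"ty": 0,"tz": -25,"rx": 0,"ry": 0,"rz": 0},
    {"tx": 0,"ty": 0,"tz": -25,"rx": 0,"ry": 0,"rz": 0},
    {"tx": 0,"ty": 0,"tz": -25,"rx": 0,"ry": 0,"rz": 0},
    {"tx": 0,"ty": 0,"tz": -22,"rx": 0,"ry": 0,"rz": 0},
    {"tx": 0,"ty": 0,"tz": -18,"rx": 0,"ry": 0,"rz": 0},
    {"tx": 0,"ty": 0,"tz": -12,"rx": 0,"ry": 0,"rz": 0},
    {"tx": 0,"ty": 0,"tz": -6,"rx": 0,"ry": 0,"rz": 0},
    {"tx": 0,"ty": 0,"tz": -2,"rx": 0,"ry": 0,"rz": 0},
    {"tx": 0,"ty": 0,"tz": 0,"rx": 0,"ry": 0,"rz": 0},
  ],
)

```text
time: 16.15
tool_pos: [495.0, -344.2, 103.2]
tcp_rot: [-3.141, 0.001, 2.949]
contact_force: [0.5, 0.3, -2.9]
grip_width: 49.2
finger_force: 30.0
```

Emit:
carry_out(
  plan=[
    {"tx": 0,"ty": 0,"tz": -1,"rx": 0,"ry": 0,"rz": 0},
    {"tx": 0,"ty": 0,"tz": -1,"rx": 0,"ry": 0,"rz": 0},
    {"tx": 0,"ty": 0,"tz": 0,"rx": 0,"ry": 0,"rz": 0},
  ],
)

```text
time: 16.45
tool_pos: [494.8, -344.2, 101.1]
tcp_rot: [-3.141, 0.001, 2.949]
contact_force: [-0.1, 0.8, -1.9]
grip_width: 49.2
finger_force: 30.0
```

Emit:
carry_out(
  plan=[
    {"tx": 0,"ty": 0,"tz": -1,"rx": 0,"ry": 0,"rz": 0},
    {"tx": 0,"ty": 0,"tz": -1,"rx": 0,"ry": 0,"rz": 0},
    {"tx": 0,"ty": 0,"tz": 0,"rx": 0,"ry": 0,"rz": 0},
  ],
)

```text
time: 16.75
tool_pos: [494.8, -344.1, 98.9]
tcp_rot: [-3.141, 0.0, 2.949]
contact_force: [-0.3, 0.2, -1.4]
grip_width: 49.4
finger_force: 30.0
```

Emit:
carry_out(
  plan=[
    {"tx": 0,"ty": 0,"tz": -0.7,"rx": 0,"ry": 0,"rz": 0},
    {"tx": 0,"ty": 0,"tz": 0,"rx": 0,"ry": 0,"rz": 0},
    {"tx": 0,"ty": 0,"tz": 0,"rx": 0,"ry": 0,"rz": 0},
  ],
)

```text
time: 17.05
tool_pos: [495.1, -344.2, 98.8]
tcp_rot: [-3.141, 0.001, 2.949]
contact_force: [-0.2, 1.5, 5.9]
grip_width: 49.9
finger_force: 30.0
```

Contact at z 98.8, as predicted, with the force turning to +5.9 N. The jar stands on the floor, so I release and retreat upwards.

Emit:
carry_out(
  plan=[
    {"tx": 0,"ty": 0,"tz": 0,"rx": 0,"ry": 0,"rz": 0},
    {"tx": 0,"ty": 0,"tz": 0,"rx": 0,"ry": 0,"rz": 0},
    {"tx": 0,"ty": 0,"tz": 0,"rx": 0,"ry": 0,"rz": 0},
    {"tx": 0,"ty": 0,"tz": 0,"rx": 0,"ry": 0,"rz": 0},
    {"tx": 0,"ty": 0,"tz": 0,"rx": 0,"ry": 0,"rz": 0},
    {"tx": 0,"ty": 0,"tz": 0,"rx": 0,"ry": 0,"rz": 0},
    {"tx": 0,"ty": 0,"tz": 0,"rx": 0,"ry": 0,"rz": 0},
    {"tx": 0,"ty": 0,"tz": 0,"rx": 0,"ry": 0,"rz": 0},
  ],
  gripper=0,
)

```text
time: 17.85
tool_pos: [494.7, -344.1, 98.0]
tcp_rot: [3.141, -0.0, 2.949]
contact_force: [0.7, -0.2, 0.2]
grip_width: 91.9
finger_force: 0.0
```

Emit:
carry_out(
  plan=[
    {"tx": 0,"ty": 0,"tz": 5,"rx": 0,"ry": 0,"rz": 0},
    {"tx": 0,"ty": 0,"tz": 15,"rx": 0,"ry": 0,"rz": 0},
    {"tx": 0,"ty": 0,"tz": 25,"rx": 0,"ry": 0,"rz": 0},
    {"tx": 0,"ty": 0,"tz": 30,"rx": 0,"ry": 0,"rz": 0},
    {"tx": 0,"ty": 0,"tz": 30,"rx": 0,"ry": 0,"rz": 0},
    {"tx": 0,"ty": 0,"tz": 30,"rx": 0,"ry": 0,"rz": 0},
    {"tx": 0,"ty": 0,"tz": 25,"rx": 0,"ry": 0,"rz": 0},
    {"tx": 0,"ty": 0,"tz": 0,"rx": 0,"ry": 0,"rz": 0},
    {"tx": 0,"ty": 0,"tz": 0,"rx": 0,"ry": 0,"rz": 0},
  ],
)

```text
time: 18.75
tool_pos: [494.7, -344.1, 258.5]
tcp_rot: [-3.141, 0.001, 2.949]
contact_force: [-0.1, 1.0, -0.4]
grip_width: 91.7
finger_force: 0.0
```

```bash
python3 - <<'E'
from h import *
s,_=snap('side','d8.png'); a,_=snap('scene','s8.png'); cv2.imwrite('pics/e8.png',np.hstack([cv2.resize(q,(400,300)) for q in(a,s)])[:,:,::-1])
o=bot.get_obs();print(o['tool_pos'],o['grip_width'],o['time'])
E
```

```text
[ 494.25326359 -343.66276809  256.87981686] 91.74108904472055 18.85
```

View pics/e8.png

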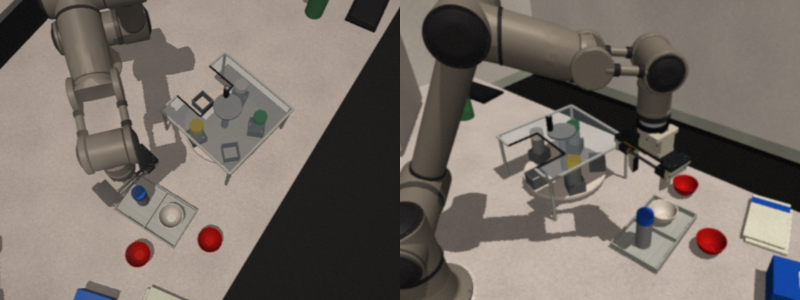

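The jar stands upright in the tray's empty half (scene (140,193), side (645,225)). The bowl is where it was, and the other three jars are in their pockets. Handing in.

```bash
python3 -c "
from plant import bot; print(bot.close_job())"
```

```text
the job is handed in; nothing more can be done
None
```

The blue-lidded jar was turned to the notch (centred to within about 2 mm by camera), lifted straight out and set down upright in the tray's empty half; the other jars and the bowl were left in place, and the job was handed in at about 19 s.

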